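Fold down the reminder flags along a medicine tray

TASK

The stock check of the steel medicine tray is finished: starting at the tray's handle end, run a fingertip lightly along the flag rail on its front edge so that every upright reminder flag is folded down, one after another in row order. Nothing needs grasping: do not shift or lift the tray, leave the vials, bottle and carton alone, and take the hand clear at the end.

Things in the scene. Friction and masses are not known exactly. Their poses are not given: they have to be found in the camera images.
- tray: Loose stainless-steel tray, 130 (x) x 250 (y) mm, 60 mm tall, about 2 kg, on the counter; origin at the centre of its underside, z up. Five compartments side by side along y. Its front wall (-x, towards the robot) carries the flag rail. Vials and white-and-blue cartons in it stay below the rail's top.
- handle (a point): Middle of the dark bail handle that sticks out 29 mm from the tray's +y end, at (0, 150, 42) mm in the tray's frame; the other end has none. It shows at which end to start; not to be used.
- rail_mid (a point): Middle of the top of the aluminium rail: flat, 24 mm wide, 250 mm long along the tray's y, at (-62, 0, 66) mm in the tray's frame. Five black plastic flags stand hinged on it in one row; hinge barrels and lugs rise to 7 mm above the rail's top.
- first_hinge (a point): Hinge axis of the first flag (nearest the handle end), at (-62, 92, 70) mm in the tray's frame, 4 mm above the rail's top. Each flag is a plate 18 mm wide across the rail, 3 mm thick, its top 30 mm from its hinge; hinges are 46 mm apart. A fingertip run 8 mm above the hinge axes leaves flags at about 1.3; passing 12 mm or more above them leaves flags short of folded down.
- last_hinge (a point): Hinge axis of the fifth and last flag, at (-62, -92, 70) mm in the tray's frame.
- flag1 (a joint): Hinge angle of the first flag counted from the handle end: 0 = upright, growing as it folds away from the handle end (to the tray's -y), 1.5 = flat along the rail. Starts between 0 and 0.3. A stiff hinge (0.02 N m, about 1 N at the flag's top) keeps it at the angle where it is left; it cannot fold towards the handle end.
- flag2 (a joint): Hinge angle of the second flag counted from the handle end: 0 = upright, growing as it folds away from the handle end (to the tray's -y), 1.5 = flat along the rail. Starts between 0 and 0.3. A stiff hinge (0.02 N m, about 1 N at the flag's top) keeps it at the angle where it is left; it cannot fold towards the handle end.
- flag3 (a joint): Hinge angle of the third flag counted from the handle end: 0 = upright, growing as it folds away from the handle end (to the tray's -y), 1.5 = flat along the rail. Starts between 0 and 0.3. A stiff hinge (0.02 N m, about 1 N at the flag's top) keeps it at the angle where it is left; it cannot fold towards the handle end.
- flag4 (a joint): Hinge angle of the fourth flag counted from the handle end: 0 = upright, growing as it folds away from the handle end (to the tray's -y), 1.5 = flat along the rail. Starts between 0 and 0.3. A stiff hinge (0.02 N m, about 1 N at the flag's top) keeps it at the angle where it is left; it cannot fold towards the handle end.
- flag5 (a joint): Hinge angle of the fifth (last) flag counted from the handle end: 0 = upright, growing as it folds away from the handle end (to the tray's -y), 1.5 = flat along the rail. Starts between 0 and 0.3. A stiff hinge (0.02 N m, about 1 N at the flag's top) keeps it at the angle where it is left; it cannot fold towards the handle end.
- vial_a: loose glass vial with metal cap, 26 mm diameter, 46 mm tall, standing in the second compartment of the tray counted from the handle end (about 10 mm behind the tray's middle); leave it alone. Origin at the centre of its underside
- vial_b: loose glass vial with metal cap, 26 mm diameter, 46 mm tall, standing in the fourth compartment of the tray counted from the handle end (about 10 mm behind the tray's middle); leave it alone. Origin at the centre of its underside
- bottle: loose amber bottle, 44 mm diameter, 70 mm tall, standing on the counter behind the tray (its far side); leave it alone. Origin at the centre of its underside
- carton: loose small cardboard carton, 40 x 65 x 30 mm, on the counter behind the tray; leave it alone. Origin at the centre of its underside

How it is judged:
By the outcome, as a careful person would: the job done as asked, in the order asked, and still so for the second after the job is handed in, with the robot touching nothing.
It also fails if it takes over 40 s, if anything falls off the work surface, if the arm or the gripper's body presses on something with over 40 N, if the wrist force passes 120 N, or if a joint passes its speed limit or range.

ROBOT

A 7-joint arm with a two-finger parallel gripper is mounted at the origin on the work surface. World frame = base frame: x ahead of the robot, y to its left, z up, the work surface at z = 0. Lengths are in m, angles in rad, forces in N, time in s.
With the tool pointing down it reaches from about 0.425 to 0.925 m from the base axis. Payload 6.8 kg.
Tool frame: the origin (TCP) lies on the mounting face of the last link; the fingertips stand 173 mm ahead of it and the grasp point (between the pads) lies 155 mm ahead of it; z points along the fingers, y is the line along which they close (so a half turn about z gives the same grasp; the last joint's range is limited). The gripper opens to 85 mm and grips with 20 to 120 N. Pads are 22 mm wide; open, the fingers measure 114 mm over their backs; the gripper's body (76 mm by 85 mm) begins 54 mm behind the grasp point. The pads swing forward as they close: fully open they stand 13 mm farther back than shut.
Start: joints at [1.196, 0.477, 0.022, 1.555, -0.011, 1.109, -0.083], TCP at [0.178, -0.651, 0.405] pointing down, gripper open.
Joint ranges: [-2.96, 2.96], [-0.34, 2.1], [-1.41, 1.46], [0.24, 2.44], [-1.37, 4.51], [0.17, 1.92], [-2.96, 2.96]. Speed limits (rad/s): [2.39, 2.39, 3.14, 3.14, 3.14, 3.14, 3.14].

INTERFACE

Orientations are given as a rotation vector (axis times angle).
In Python, from bench import r gives the robot as it stands.
- The arm moves only by the tool arm_command, never from a script. Its argument "plan" is a list of rows, each an object of numbers: "claw": the closure, from 0 (fully open) to 1 (shut); "tx", "ty", "tz": the shift along the tool's x, y, z in m; "ax", "ay", "az": the turn, a rotation vector about the tool's x, y, z in degrees. A call has exactly 10 rows; each row shifts and turns the commanded pose from where the row before left it, along the tool's axes as they then stand; what a row does not reach is not made up. A row lasts 1/12 s, in which the tool goes at most 41.7 mm and 7.16 degrees, less where a joint would pass 70% of its speed; a pose out of reach is approached as far as the arm can. A call is refused whole if a number of a shift passes 0.0417 or a number of a turn 7.16, either way. A call with a gripper value outside its range is refused whole. The fingers move at their own pace and stop on an object; "squeeze" is the grip in N (left out, the last holds). Time passes only in rows, so rows that do not move let the fingers close, or fill a call up. It gives the time, the measured TCP pose, the force, the opening and the grip force at its end, in the units of the state.
- r.get_obs(): the state, without advancing time (a new reading comes with each control period).
- r.grab_frame(name): name is "scene" or "side" or "wrist"; returns the picture (384x512x3 uint8, red, green, blue); there is no depth.
- r.camera_model(name): a dict with "fx", "fy", "cx", "cy" (pixels), "k1" (the pictures are not rectified: a ray, as slopes to the right and down, at radius r is drawn at 1 + k1 r^2 times it, then the intrinsics apply), "position" and "orientation" of the camera in the world; the wrist camera has in their place "tool_from_camera" (4x4, takes a point from camera to tool coordinates, whose origin is the TCP and whose axes are the flange's). Camera axes: x right, y up, looking along -z (the intrinsics and any distortion apply to the point x, -y, -z); pixel columns grow to the right and rows downward; lengths in m; the calibration is good to about 2 mm. A picture is of the moment at which its call begins: read the wrist's pose just before it. camera_model takes no time and is no camera call.
- r.hand_in(): hands the job in; it is judged then, once.
Trained networks look in the newest picture that a camera, given by its name, has taken for a name from the list of things; names that differ only in an ending like _2 or _b are one class to them, and where a whole thing is asked for, a point or a joint stands for the part that bears it (a point fixed in the world has none). Each returns a list of dicts, best first, with "confidence" (0 to 1); they miss things now and then, are a little off and sometimes report something else, mostly with a low value. They report only what shows in the picture. A call takes as long as a camera call.
- r.boxes_of(target, camera): "location" ([x, y, z] in m, in the coordinates of the camera as it stood for that picture, good to about 4 mm: the middle of the surface that is visible of it).
- r.tip_of(target, camera): "location" ([x, y, z] in m, in the coordinates of the camera as it stood for that picture, good to about 4 mm: a listed point, or the origin of a listed thing).
The state is a dict: "clock": time; "joints": joint angles; "qvel": joint speeds; "tau": joint torques, N m; "tcp_pos": TCP position; "orientation": TCP orientation; "contact_force": force on the tool from outside, world axes, zero at the start; "moment": the same for the moment, N m; "grip_width": finger opening in m; "gripper_force": force on a finger pad.
Only numpy, scipy, OpenCV 4.12 (cv2) and the standard library are available. Lean on these libraries where they do the work, as an engineer would, in place of code of your own. Each camera call takes 0.05 s, during which the arm holds its last target. There are 200 camera calls.

## Working session

There is one attempt and no reset: what is moved stays moved. The work goes in short steps, Python scripts to look and compute and a tool call to move; the robot and the scene stay as the last step left them, time stands still between calls to the robot, and variables do not carry over. Pictures are saved under pics/ and viewed, at most 10 in all, crops included, and the job is handed in when it is done.

Besides the shell and the picture viewer there is one more tool, called after "Request:" as a command line: name --argument value ..., lists and objects as JSON in quotes. arm_command: Moves the arm, as the interface text tells. Its arguments: {"type":"object","properties":{"plan":{"type":"array","items":{"type":"object","properties":{"claw":{"type":"number"},"tx":{"type":"number"},"ty":{"type":"number"},"tz":{"type":"number"},"ax":{"type":"number"},"ay":{"type":"number"},"az":{"type":"number"}}}},"squeeze":{"type":"number"}},"required":["plan"]}

```bash
mkdir -p pics
cat > h.py <<'E'
import numpy as np,cv2
from scipy.spatial.transform import Rotation as R
from bench import r
def cam2w(name,p,obs=None):
    m=r.camera_model(name)
    if name=="wrist":
        q=np.array(m["tool_from_camera"])@np.append(p,1)
        return np.array(obs["tcp_pos"])+R.from_rotvec(obs["orientation"]).apply(q[:3])
    o=np.array(m["orientation"],float)
    Rm=R.from_matrix(o) if o.shape==(3,3) else R.from_rotvec(o)
    return np.array(m["position"])+Rm.apply(p)
def proj(name,P,obs=None):
    m=r.camera_model(name)
    if name=="wrist":
        T=np.array(m["tool_from_camera"]);q=R.from_rotvec(obs["orientation"]).inv().apply(np.array(P)-obs["tcp_pos"])
        c=T[:3,:3].T@(q-T[:3,3])
    else:
        o=np.array(m["orientation"],float)
        Rm=R.from_matrix(o) if o.shape==(3,3) else R.from_rotvec(o)
        c=Rm.inv().apply(np.array(P)-m["position"])
    s=np.array([c[0],-c[1]])/-c[2]; s=s*(1+m["k1"]*(s@s))
    return s*[m["fx"],m["fy"]]+[m["cx"],m["cy"]]
E
python3 - <<'E'
from h import *
o=r.get_obs();print(o["tcp_pos"],o["orientation"],r.camera_model("scene"))
for c in("scene","side"):
    im=r.grab_frame(c);cv2.imwrite(f"pics/{c}0.png",im[:,:,::-1])
    for t in("tray","handle","rail_mid","first_hinge","last_hinge"):
        for d in r.tip_of(t,c)[:2]: print(c,t,round(d["confidence"],2),cam2w(c,d["location"]).round(4))
E
```

```text
[ 0.1778617  -0.65085532  0.40371721] [-3.11191706e+00 -4.17487616e-01  6.05980795e-04] {'fx': 499.07353469457973, 'fy': 499.07353469457973, 'cx': 260.51773767177053, 'cy': 189.5504088208699, 'k1': -0.02113487196796909, 'position': array([ 1.22296521, -0.22765217,  0.66048853]), 'orientation': array([0.74274301, 0.47626704, 1.08614921])}
scene tray 0.67 [ 0.6287 -0.0306  0.0023]
scene handle 0.87 [0.6495 0.1237 0.0411]
scene rail_mid 0.64 [ 0.5664 -0.0186  0.0653]
scene first_hinge 0.96 [0.5767 0.0714 0.0711]
scene last_hinge 0.81 [ 0.5529 -0.1122  0.0751]
side tray 0.85 [ 6.264e-01 -2.840e-02 -5.000e-04]
side handle 0.78 [0.6474 0.1178 0.0382]
side rail_mid 0.8 [ 0.5668 -0.0178  0.0647]
side first_hinge 0.88 [0.5779 0.0709 0.0658]
side last_hinge 0.84 [ 0.5523 -0.1083  0.0698]
side last_hinge 0.55 [ 0.7715  0.0281 -0.0043]
```

View pics/scene0.png

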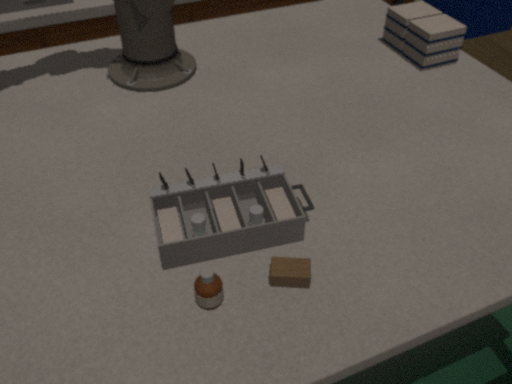

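View pics/side0.png

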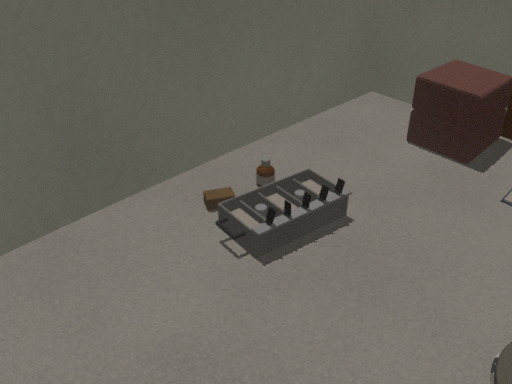

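The scene picture shows the tray with five upright flags on its robot side, from (265,163) at the handle end to (163,181), and the handle at (303,197). The side view agrees with it. The tray's yaw is about -7.6°. I'll align the shut hand and fly to a point above the start.

Request:
arm_command --plan '[{"claw": 1, "az": 4.6}, {"claw": 1, "az": 4.6}, {"claw": 1, "az": 4.6}, {"claw": 1, "az": 4.6}, {"claw": 1, "az": 4.5}, {"claw": 1, "tx": 0.02, "ty": -0.034}, {"claw": 1, "tx": 0.02, "ty": -0.034}, {"claw": 1, "tx": 0.02, "ty": -0.034}, {"claw": 1, "tx": 0.02, "ty": -0.034}, {"claw": 1, "tx": 0.02, "ty": -0.034}]'

```text
invalid input at $.plan[0]: expected keys claw, tx, ty, tz, ax, ay, az
```

Request:
arm_command --plan '[{"claw": 1, "tx": 0.02, "ty": -0.034}, {"claw": 1, "tx": 0.02, "ty": -0.034}, {"claw": 1, "tx": 0.02, "ty": -0.034}, {"claw": 1, "tx": 0.02, "ty": -0.034}, {"claw": 1, "tx": 0.02, "ty": -0.034}, {"claw": 1, "tx": 0.02, "ty": -0.034}, {"claw": 1, "tx": 0.02, "ty": -0.034}, {"claw": 1, "tx": 0.02, "ty": -0.034}, {"claw": 1, "tx": 0.02, "ty": -0.034}, {"claw": 1, "tx": 0.02, "ty": -0.034}]'

```text
invalid input at $.plan[0]: expected keys claw, tx, ty, tz, ax, ay, az
```

Request:
arm_command --plan '[{"claw": 1, "ty": -0.034}, {"claw": 1, "ty": -0.034}, {"claw": 1, "ty": -0.034}, {"claw": 1, "ty": -0.034}, {"claw": 1, "ty": -0.034}, {"claw": 1, "ty": -0.034}, {"claw": 1, "ty": -0.034}, {"claw": 1, "ty": -0.034}, {"claw": 1, "ty": -0.034}, {"claw": 1}]'

```text
invalid input at $.plan[0]: expected keys claw, tx, ty, tz, ax, ay, az
```

Run:
```python
from h import *
o=r.get_obs();M=R.from_rotvec(o["orientation"]);print(o["clock"],o["tcp_pos"],M.as_matrix().round(4),o["grip_width"],o["contact_force"])
im=r.grab_frame("wrist");cv2.imwrite("pics/w1.png",im[:,:,::-1])
for t in("rail_mid","first_hinge","last_hinge","handle"):
    for d in r.tip_of(t,"wrist")[:2]: print(t,round(d["confidence"],2),cam2w("wrist",d["location"],o).round(4))
```

```text
0.6 [ 0.17799748 -0.65112266  0.40472166] [[ 0.9646  0.2637  0.    ]
 [ 0.2637 -0.9646 -0.    ]
 [ 0.      0.     -1.    ]] 0.08518431190116088 [-0.32506992  0.92805491  0.29962866]
```

All the keys are required, so I'm resending in full.

Request:
arm_command --plan '[{"claw": 1, "tx": 0, "ty": 0, "tz": 0, "ax": 0, "ay": 0, "az": 4.6}, {"claw": 1, "tx": 0, "ty": 0, "tz": 0, "ax": 0, "ay": 0, "az": 4.6}, {"claw": 1, "tx": 0, "ty": 0, "tz": 0, "ax": 0, "ay": 0, "az": 4.6}, {"claw": 1, "tx": 0, "ty": 0, "tz": 0, "ax": 0, "ay": 0, "az": 4.6}, {"claw": 1, "tx": 0, "ty": 0, "tz": 0, "ax": 0, "ay": 0, "az": 4.5}, {"claw": 1, "tx": 0.02, "ty": -0.034, "tz": 0, "ax": 0, "ay": 0, "az": 0}, {"claw": 1, "tx": 0.02, "ty": -0.034, "tz": 0, "ax": 0, "ay": 0, "az": 0}, {"claw": 1, "tx": 0.02, "ty": -0.034, "tz": 0, "ax": 0, "ay": 0, "az": 0}, {"claw": 1, "tx": 0.02, "ty": -0.034, "tz": 0, "ax": 0, "ay": 0, "az": 0}, {"claw": 1, "tx": 0.02, "ty": -0.034, "tz": 0, "ax": 0, "ay": 0, "az": 0}]'

```text
clock: 1.68
tcp_pos: [0.3005, -0.4943, 0.4049]
orientation: [3.134, -0.209, 0.001]
contact_force: [0.6, 0.9, 0.6]
grip_width: 0.0001
gripper_force: 0.0
```

Request:
arm_command --plan '[{"claw": 1, "tx": 0.02, "ty": -0.034, "tz": 0, "ax": 0, "ay": 0, "az": 0}, {"claw": 1, "tx": 0.02, "ty": -0.034, "tz": 0, "ax": 0, "ay": 0, "az": 0}, {"claw": 1, "tx": 0.02, "ty": -0.034, "tz": 0, "ax": 0, "ay": 0, "az": 0}, {"claw": 1, "tx": 0.02, "ty": -0.034, "tz": 0, "ax": 0, "ay": 0, "az": 0}, {"claw": 1, "tx": 0.02, "ty": -0.034, "tz": 0, "ax": 0, "ay": 0, "az": 0}, {"claw": 1, "tx": 0.02, "ty": -0.034, "tz": 0, "ax": 0, "ay": 0, "az": 0}, {"claw": 1, "tx": 0.02, "ty": -0.034, "tz": 0, "ax": 0, "ay": 0, "az": 0}, {"claw": 1, "tx": 0.02, "ty": -0.034, "tz": 0, "ax": 0, "ay": 0, "az": 0}, {"claw": 1, "tx": 0.02, "ty": -0.034, "tz": 0, "ax": 0, "ay": 0, "az": 0}, {"claw": 1, "tx": 0.02, "ty": -0.034, "tz": 0, "ax": 0, "ay": 0, "az": 0}]'

```text
clock: 2.52
tcp_pos: [0.5438, -0.1837, 0.405]
orientation: [3.134, -0.209, 0.001]
contact_force: [0.4, -0.4, -0.1]
grip_width: 0.0001
gripper_force: 0.0
```

Request:
arm_command --plan '[{"claw": 1, "tx": 0, "ty": -0.034, "tz": 0, "ax": 0, "ay": 0, "az": 0}, {"claw": 1, "tx": 0, "ty": -0.034, "tz": 0, "ax": 0, "ay": 0, "az": 0}, {"claw": 1, "tx": 0, "ty": -0.034, "tz": 0, "ax": 0, "ay": 0, "az": 0}, {"claw": 1, "tx": 0, "ty": -0.034, "tz": 0, "ax": 0, "ay": 0, "az": 0}, {"claw": 1, "tx": 0, "ty": -0.034, "tz": 0, "ax": 0, "ay": 0, "az": 0}, {"claw": 1, "tx": 0, "ty": -0.034, "tz": 0, "ax": 0, "ay": 0, "az": 0}, {"claw": 1, "tx": 0, "ty": -0.034, "tz": 0, "ax": 0, "ay": 0, "az": 0}, {"claw": 1, "tx": 0, "ty": -0.034, "tz": 0, "ax": 0, "ay": 0, "az": 0}, {"claw": 1, "tx": 0, "ty": -0.034, "tz": 0, "ax": 0, "ay": 0, "az": 0}, {"claw": 1, "tx": 0, "ty": 0, "tz": 0, "ax": 0, "ay": 0, "az": 0}]'

```text
clock: 3.35
tcp_pos: [0.5829, 0.1264, 0.4051]
orientation: [-3.13, 0.193, -0.001]
contact_force: [-0.2, 1.5, 0.5]
grip_width: 0.0003
gripper_force: 0.0
```

Run:
```python
from h import *
o=r.get_obs();M=R.from_rotvec(o["orientation"]);print(o["clock"],o["tcp_pos"],M.as_matrix().round(4),o["grip_width"],o["contact_force"])
im=r.grab_frame("wrist");cv2.imwrite("pics/w1.png",im[:,:,::-1])
for t in("rail_mid","first_hinge","last_hinge","handle"):
    for d in r.tip_of(t,"wrist")[:2]: print(t,round(d["confidence"],2),cam2w("wrist",d["location"],o).round(4))
```

```text
3.35 [0.58293581 0.12636834 0.40511286] [[ 9.925e-01 -1.226e-01  9.000e-04]
 [-1.226e-01 -9.924e-01  5.300e-03]
 [ 2.000e-04 -5.300e-03 -1.000e+00]] 0.00025068216831168464 [-0.190951    1.51239931  0.47204356]
rail_mid 0.9 [ 0.5645 -0.019   0.0651]
rail_mid 0.3 [ 0.6311 -0.0837  0.0062]
first_hinge 0.86 [0.5802 0.0724 0.0709]
first_hinge 0.59 [0.6491 0.0172 0.0023]
last_hinge 0.96 [ 0.5553 -0.1114  0.0664]
handle 0.8 [0.6464 0.1227 0.0409]
```

View pics/w1.png

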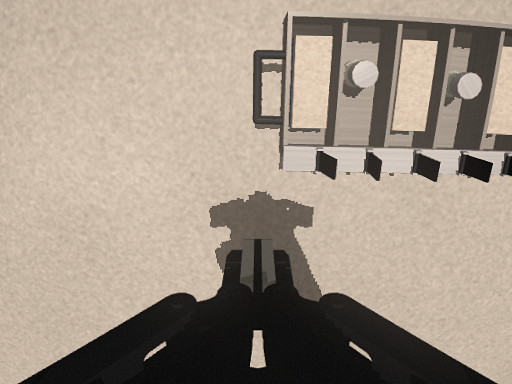

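The wrist view shows the five flags at x≈327–510 px, row ≈165, with the handle at (268,88) and the shut fingers pointing at free counter beyond the handle end. The three cameras agree to about 2 mm, so I'll descend.

Request:
arm_command --plan '[{"claw": 1, "tx": 0.003, "ty": 0, "tz": 0.02, "ax": 0, "ay": 0, "az": 0}, {"claw": 1, "tx": 0, "ty": 0, "tz": 0.025, "ax": 0, "ay": 0, "az": 0}, {"claw": 1, "tx": 0, "ty": 0, "tz": 0.025, "ax": 0, "ay": 0, "az": 0}, {"claw": 1, "tx": 0, "ty": 0, "tz": 0.025, "ax": 0, "ay": 0, "az": 0}, {"claw": 1, "tx": 0, "ty": 0, "tz": 0.025, "ax": 0, "ay": 0, "az": 0}, {"claw": 1, "tx": 0, "ty": 0, "tz": 0.02, "ax": 0, "ay": 0, "az": 0}, {"claw": 1, "tx": 0, "ty": 0, "tz": 0.015, "ax": 0, "ay": 0, "az": 0}, {"claw": 1, "tx": 0, "ty": 0, "tz": 0, "ax": 0, "ay": 0, "az": 0}, {"claw": 1, "tx": 0, "ty": 0, "tz": 0, "ax": 0, "ay": 0, "az": 0}, {"claw": 1, "tx": 0, "ty": 0, "tz": 0, "ax": 0, "ay": 0, "az": 0}]'

```text
clock: 4.43
tcp_pos: [0.587, 0.1168, 0.2508]
orientation: [-3.134, 0.211, -0.002]
contact_force: [-0.0, 0.0, 0.1]
grip_width: 0.0001
gripper_force: 0.0
```

Run:
```python
from h import *
o=r.get_obs();M=R.from_rotvec(o["orientation"]);print(o["clock"],o["tcp_pos"],M.as_matrix().round(4),o["contact_force"])
tip=o["tcp_pos"]+M.apply([0,0,.173]);print("tip",tip)
h1=np.array([.5783,.0716,.07]);h5=np.array([.5535,-.1106,.07])
for P in(h1,h5): print("move to hinge, tool axes",M.inv().apply(P-tip).round(4))
im=r.grab_frame("side")
for P in(h1,h5,tip): cv2.circle(im,tuple(int(v) for v in proj("side",P).round()),1,(255,0,0),-1)
cv2.imwrite("pics/s2.png",cv2.resize(im[130:280,180:380],(800,600),interpolation=cv2.INTER_CUBIC)[:,:,::-1])
```

```text
4.4333 [0.58700518 0.11678404 0.25077438] [[ 9.910e-01 -1.339e-01  1.500e-03]
 [-1.339e-01 -9.910e-01  0.000e+00]
 [ 1.400e-03 -2.000e-04 -1.000e+00]] [-0.01430163  0.03950798  0.12882649]
tip [0.58725656 0.11679263 0.07777457]
move to hinge, tool axes [-0.0028  0.046   0.0078]
move to hinge, tool axes [-0.003   0.2299  0.0077]
```

View pics/s2.png

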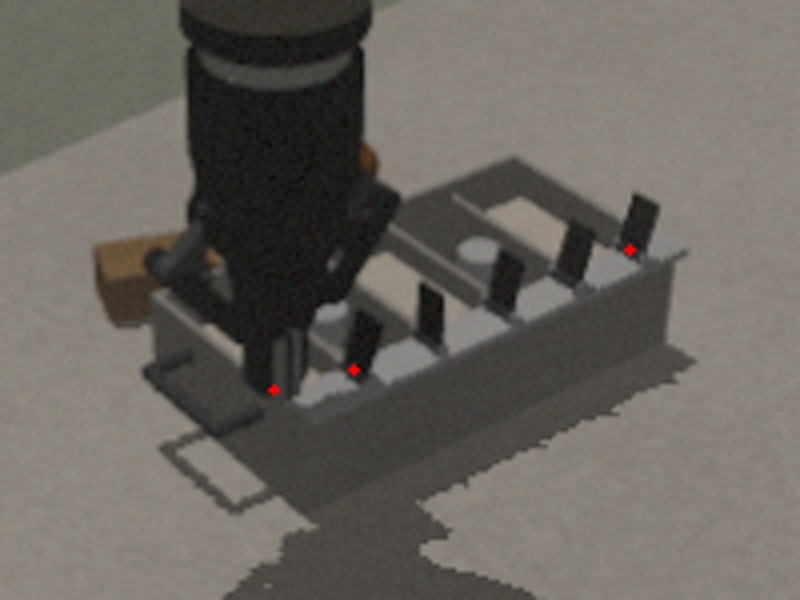

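Side view: the fingertip is at (275,393) in the crop, in line with the row just ahead of flag 1 at (362,345). The projected hinges fall on the flag bases to within about 2 px. I'm lowering 2.8 mm (5 mm above the axes), shifting 3 mm sideways, and sweeping.

Request:
arm_command --plan '[{"claw": 1, "tx": -0.003, "ty": 0, "tz": 0.0028, "ax": 0, "ay": 0, "az": 0}, {"claw": 1, "tx": 0, "ty": 0, "tz": 0, "ax": 0, "ay": 0, "az": 0}, {"claw": 1, "tx": 0, "ty": 0.005, "tz": 0, "ax": 0, "ay": 0, "az": 0}, {"claw": 1, "tx": 0, "ty": 0.01, "tz": 0, "ax": 0, "ay": 0, "az": 0}, {"claw": 1, "tx": 0, "ty": 0.01, "tz": 0, "ax": 0, "ay": 0, "az": 0}, {"claw": 1, "tx": 0, "ty": 0.01, "tz": 0, "ax": 0, "ay": 0, "az": 0}, {"claw": 1, "tx": 0, "ty": 0.01, "tz": 0, "ax": 0, "ay": 0, "az": 0}, {"claw": 1, "tx": 0, "ty": 0.01, "tz": 0, "ax": 0, "ay": 0, "az": 0}, {"claw": 1, "tx": 0, "ty": 0.005, "tz": 0, "ax": 0, "ay": 0, "az": 0}, {"claw": 1, "tx": 0, "ty": 0, "tz": 0, "ax": 0, "ay": 0, "az": 0}]'

```text
clock: 5.32
tcp_pos: [0.5754, 0.0559, 0.2469]
orientation: [3.133, -0.213, -0.0]
contact_force: [0.2, -0.1, -0.1]
grip_width: 0.0004
gripper_force: 0.4
```

Run:
```python
from h import *
o=r.get_obs();M=R.from_rotvec(o["orientation"]);print(o["clock"],o["contact_force"])
tip=o["tcp_pos"]+M.apply([0,0,.173]);print("tip",tip)
h5=np.array([.5535,-.1106,.07]);print(M.inv().apply(h5-tip).round(4))
im=r.grab_frame("side")
cv2.imwrite("pics/s3.png",cv2.resize(im[130:280,180:380],(800,600),interpolation=cv2.INTER_CUBIC)[:,:,::-1])
```

```text
5.3167 [ 0.1874383  -0.05384678 -0.14354256]
tip [0.57532049 0.05559988 0.07387132]
[0.0009 0.1676 0.0041]
```

View pics/s3.png

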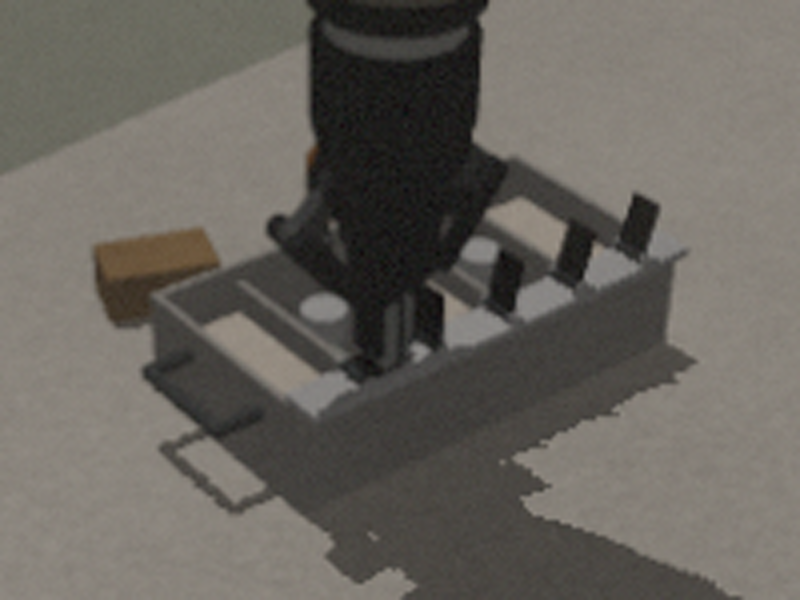

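Flag 1 is folded under the fingertip at (385,360), flag 2 is next, and the tray hasn't moved. I'm raising 1 mm for clearance over the hinge barrels and continuing to the end.

Request:
arm_command --plan '[{"claw": 1, "tx": 0, "ty": 0.006, "tz": -0.001, "ax": 0, "ay": 0, "az": 0}, {"claw": 1, "tx": 0, "ty": 0.01, "tz": 0, "ax": 0, "ay": 0, "az": 0}, {"claw": 1, "tx": 0, "ty": 0.01, "tz": 0, "ax": 0, "ay": 0, "az": 0}, {"claw": 1, "tx": 0, "ty": 0.01, "tz": 0, "ax": 0, "ay": 0, "az": 0}, {"claw": 1, "tx": 0, "ty": 0.01, "tz": 0, "ax": 0, "ay": 0, "az": 0}, {"claw": 1, "tx": 0, "ty": 0.01, "tz": 0, "ax": 0, "ay": 0, "az": 0}, {"claw": 1, "tx": 0, "ty": 0.01, "tz": 0, "ax": 0, "ay": 0, "az": 0}, {"claw": 1, "tx": 0, "ty": 0.01, "tz": 0, "ax": 0, "ay": 0, "az": 0}, {"claw": 1, "tx": 0, "ty": 0.01, "tz": 0, "ax": 0, "ay": 0, "az": 0}, {"claw": 1, "tx": 0, "ty": 0.006, "tz": 0, "ax": 0, "ay": 0, "az": 0}]'

```text
clock: 6.2
tcp_pos: [0.5631, -0.0346, 0.2479]
orientation: [3.134, -0.21, -0.0]
contact_force: [-0.1, 0.5, 0.5]
grip_width: -0.0001
gripper_force: 0.4
```

Run:
```python
from h import *
o=r.get_obs();M=R.from_rotvec(o["orientation"]);print(o["clock"],o["contact_force"])
tip=o["tcp_pos"]+M.apply([0,0,.173]);print("tip",tip)
h5=np.array([.5535,-.1106,.07]);print(M.inv().apply(h5-tip).round(4))
im=r.grab_frame("side")
cv2.imwrite("pics/s4.png",cv2.resize(im[130:280,180:380],(800,600),interpolation=cv2.INTER_CUBIC)[:,:,::-1])
```

```text
6.2 [-0.13293564  0.51604177  0.52391665]
tip [ 0.56301913 -0.03474543  0.07489022]
[0.0007 0.0764 0.005 ]
```

View pics/s4.png

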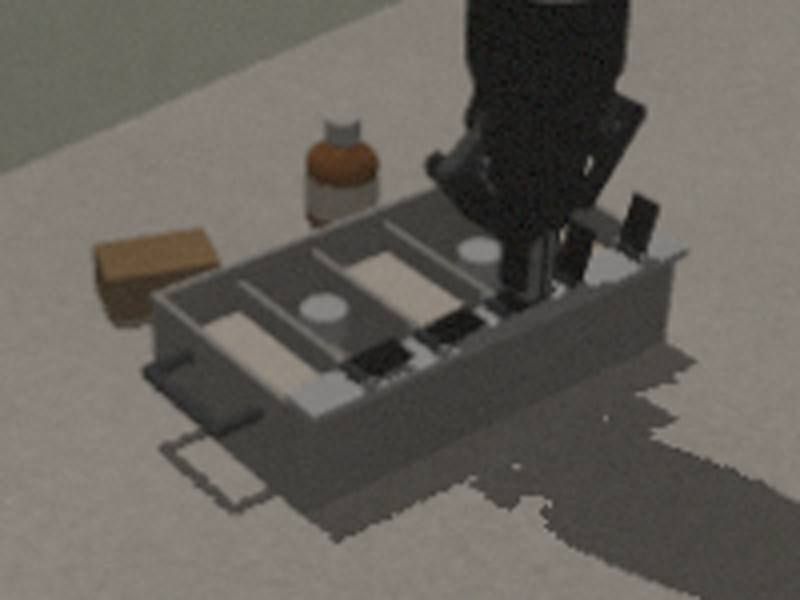

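Flags 1 and 2 lie flat at (378,358) and (455,325), flag 3 is under the fingertip, and the tray is where it was. I'm finishing the sweep, then lifting clear.

Request:
arm_command --plan '[{"claw": 1, "tx": 0, "ty": 0.006, "tz": 0, "ax": 0, "ay": 0, "az": 0}, {"claw": 1, "tx": 0, "ty": 0.012, "tz": 0, "ax": 0, "ay": 0, "az": 0}, {"claw": 1, "tx": 0, "ty": 0.012, "tz": 0, "ax": 0, "ay": 0, "az": 0}, {"claw": 1, "tx": 0, "ty": 0.012, "tz": 0, "ax": 0, "ay": 0, "az": 0}, {"claw": 1, "tx": 0, "ty": 0.012, "tz": 0, "ax": 0, "ay": 0, "az": 0}, {"claw": 1, "tx": 0, "ty": 0.012, "tz": 0, "ax": 0, "ay": 0, "az": 0}, {"claw": 1, "tx": 0, "ty": 0.012, "tz": 0, "ax": 0, "ay": 0, "az": 0}, {"claw": 1, "tx": 0, "ty": 0.012, "tz": 0, "ax": 0, "ay": 0, "az": 0}, {"claw": 1, "tx": 0, "ty": 0.012, "tz": 0, "ax": 0, "ay": 0, "az": 0}, {"claw": 1, "tx": 0, "ty": 0.012, "tz": 0, "ax": 0, "ay": 0, "az": 0}]'

```text
clock: 7.08
tcp_pos: [0.5478, -0.1476, 0.2478]
orientation: [3.134, -0.21, -0.001]
contact_force: [0.4, -0.1, -1.0]
grip_width: -0.0002
gripper_force: 0.0
```

Request:
arm_command --plan '[{"claw": 1, "tx": 0, "ty": 0.012, "tz": 0, "ax": 0, "ay": 0, "az": 0}, {"claw": 1, "tx": 0, "ty": 0.006, "tz": 0, "ax": 0, "ay": 0, "az": 0}, {"claw": 1, "tx": 0, "ty": 0, "tz": -0.01, "ax": 0, "ay": 0, "az": 0}, {"claw": 1, "tx": 0, "ty": 0.01, "tz": -0.02, "ax": 0, "ay": 0, "az": 0}, {"claw": 1, "tx": 0, "ty": 0.02, "tz": -0.025, "ax": 0, "ay": 0, "az": 0}, {"claw": 1, "tx": 0, "ty": 0.02, "tz": -0.025, "ax": 0, "ay": 0, "az": 0}, {"claw": 1, "tx": 0, "ty": 0.02, "tz": -0.025, "ax": 0, "ay": 0, "az": 0}, {"claw": 1, "tx": 0, "ty": 0.01, "tz": -0.02, "ax": 0, "ay": 0, "az": 0}, {"claw": 1, "tx": 0, "ty": 0, "tz": -0.01, "ax": 0, "ay": 0, "az": 0}, {"claw": 1, "tx": 0, "ty": 0, "tz": 0, "ax": 0, "ay": 0, "az": 0}]'

```text
clock: 7.92
tcp_pos: [0.5359, -0.2427, 0.3858]
orientation: [3.134, -0.209, 0.007]
contact_force: [-0.1, 1.6, 0.3]
grip_width: -0.0001
gripper_force: 0.0
```

Run:
```python
from h import *
o=r.get_obs();print(o["clock"],o["tcp_pos"],o["contact_force"])
im=r.grab_frame("side")
cv2.imwrite("pics/s5.png",cv2.resize(im[130:280,180:380],(800,600),interpolation=cv2.INTER_CUBIC)[:,:,::-1])
```

```text
7.9167 [ 0.53590893 -0.24272269  0.38582737] [-0.07664235  1.55700185  0.33135221]
```

View pics/s5.png

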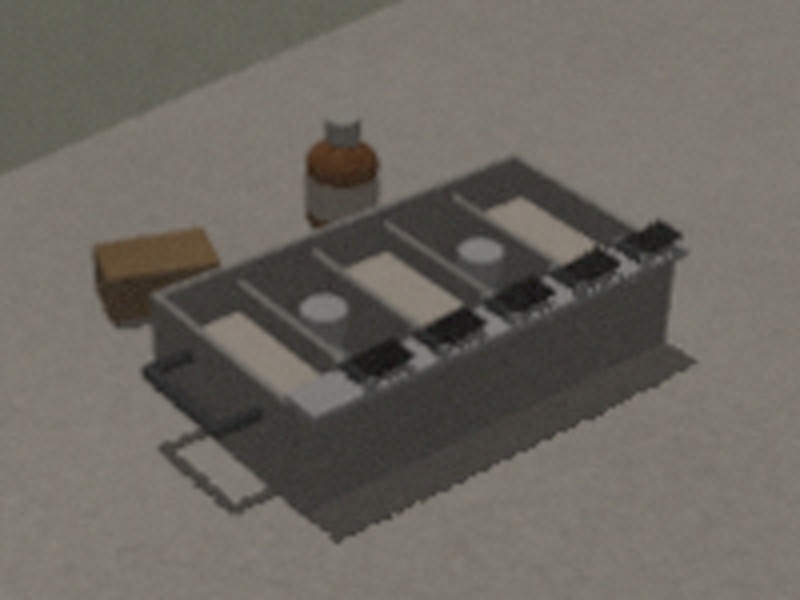

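All five flags lie flat, from (378,360) to (652,238). The tray, vials, bottle and carton are where they were, and the hand is clear.

```bash
python3 -c "
from bench import r
print(r.hand_in())"
```

```text
the job is handed in; nothing more can be done
None
```

All five flags were folded flat in row order from the handle end, the last picture shows the tray and other items where they were, the hand is clear, and the job was handed in at about 8 s with no verdict returned.

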